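# Seat the spice jar in its stand

### The arm

A 7-joint arm with a two-finger parallel gripper is mounted at the origin on a cart in front of the work surface, level with it; the furniture and walls round the work are solid. World frame = base frame: x ahead of the robot, y to its left, z up, the work surface at z = 0. Lengths are in m, angles in rad, forces in N, time in s.
With the tool pointing down it reaches from about 0.35 to 0.9 m from the base axis. Payload 19.9 kg.
Tool frame: the origin (TCP) lies midway between the tips of the shut fingers; the grasp point (between the pads) lies 19 mm behind it; x points along the fingers, y is the direction in which the jaws open and shut, and the axes are right-handed (so a half turn about x gives the same grasp; the last joint's range is limited). The gripper opens to 94 mm and grips with 3 to 60 N. Pads are 16 mm wide; open, the fingers measure 119 mm over their backs; the gripper's body (75 mm by 177 mm) begins 78 mm behind the grasp point.
Start: joints at [1.099, 0.417, -0.01, 1.614, 0.005, 1.111, -0.053], TCP at [0.261, -0.568, 0.205] pointing down, gripper open.
Joint ranges: [-2.81, 2.81], [-0.39, 2.02], [-1.27, 1.25], [0.06, 2.57], [-1.19, 4.33], [0.19, 2], [-2.82, 2.82]. Speed limits (rad/s): [1.89, 1.89, 2.39, 2.39, 3.01, 3.01, 3.01].

### API

Orientations are given as a 3x3 rotation matrix whose columns are the frame's x, y, z axes.
In Python, from bench import r gives the robot as it stands.
- The arm moves only by the tool send_rows, never from a script. Its argument "deltas" is a list of rows, each a list of 5 numbers: the shift along the tool's x, y, z in mm, then the turn about the tool's x in rad, then the finger opening in mm, from 0 to 94. A call has 1 to 20 rows; each row shifts and turns the commanded pose from where the row before left it, along the tool's axes as they then stand; what a row does not reach is not made up. A row lasts 1/10 s, in which the tool goes at most 50 mm and 8.59 degrees, less where a joint would pass 70% of its speed; a pose out of reach is approached as far as the arm can. A call with a gripper value outside its range is refused whole. The fingers move at their own pace and stop on an object; "grip_force" is the grip in N (left out, the last holds). Time passes only in rows, so rows that do not move let the fingers close. It gives the time, the measured TCP pose, the force and the opening at its end, in the units of the state.
- r.get_state(): the state, without advancing time (a new reading comes with each control period).
- r.read_camera(name): name is "scene" or "top" or "wrist"; returns (picture, depth): 384x512x3 uint8, red, green, blue; 384x512 float32, m along the optical axis (not along the pixel's ray), 0 where there is no reading.
- r.camera_info(name): a dict with "fx", "fy", "cx", "cy" (pixels), "k1" (the pictures are not rectified: a ray, as slopes to the right and down, at radius r is drawn at 1 + k1 r^2 times it, then the intrinsics apply), "xyz" and "orientation" of the camera in the world; the wrist camera has in their place "tool_from_camera" (4x4, takes a point from camera to tool coordinates, whose origin is the TCP and whose axes are the tool frame's). Camera axes: x right, y down, z forward; pixel columns grow to the right and rows downward; lengths in m; the calibration is good to about 2 mm. A picture is of the moment at which its call begins: read the wrist's pose just before it. camera_info takes no time and is no camera call.
- r.close_job(): hands the job in, once; it reports no verdict.
Trained networks look in the newest picture that a camera, given by its name, has taken for a name from the list of things; names that differ only in an ending like _2 or _b are one class to them, and where a whole thing is asked for, a point or a joint stands for the part that bears it (a point fixed in the world has none). Each returns a list of dicts, best first, with "confidence" (0 to 1); they miss things now and then, are a little off and sometimes report something else, mostly with a low value. They report only what shows in the picture. A call takes as long as a camera call. They do not tell look-alikes from the thing itself.
- r.cut_out(label, camera): "pixels" (384x512 bool, what is visible of it) and "bbox" ([left, top, right, bottom] as shares, 0 to 1, of the picture: columns of its width, rows of its height, round what is visible of it).
- r.spot_point(label, camera): "point" ([column, row] as shares, 0 to 1, of the picture: columns of its width, rows of its height: a listed point, or the origin of a listed thing).
The state is a dict: "time_s": time; "joint_pos": joint angles; "dq": joint speeds; "effort": joint torques, N m; "tcp_pos": TCP position; "tool_rot": TCP orientation; "force": force on the tool from outside, world axes, zero at the start; "ft_torque": the same for the moment, N m; "grip_width": opening from 0.0 (shut) to 1.0 (fully open).
Only numpy, scipy, OpenCV 4.12 (cv2) and the standard library are available. Lean on these libraries where they do the work, as an engineer would, in place of code of your own. Each camera call takes 0.05 s, during which the arm holds its last target.

### The job

Put the loose red-capped spice jar from the front of the worktop into the empty hole of the wooden spice stand: lower it upright, straight down, until it sits on the bottom of the hole, and only then let go. Leave the jar that is already in the stand where it is.

Things in the scene. Friction and masses are not known exactly. Their poses are not given: they have to be found in the camera images.
- spice_jar: the loose spice jar: a small upright glass jar with a dark label and a red round cap, 106 mm tall, standing on the front part of the worktop beside a tomato and a matchbox (not one of those at the back wall, not the one in the stand). Body 42 mm in diameter, cap 45 mm in diameter over the top 21 mm. Mass 0.08 to 0.15 kg. Origin: centre of its underside; z along the jar to the cap.
- spice_stand: light wooden block with a thin dark band, 85 x 185 x 45 mm high, fixed to the worktop, standing at any angle. Two round blind holes in its top, 58 mm in diameter, 33 mm deep with flat floors 12 mm above the worktop and square, unchamfered edges, 95 mm apart along its y axis: the one at y = +47.5 mm is empty, the one at y = -47.5 mm holds a jar. Origin: centre of its underside, on the worktop; z up.
- empty_bore (a point): centre of the mouth of the stand's empty hole, level with the top of the block, 45 mm above the worktop; the hole's floor is 33 mm below it. Axes as the stand's.
- seated_jar: a second spice jar of the same size (106 mm tall, red cap 45 mm in diameter), already standing loose in the stand's other hole; its cap's top is 118 mm above the worktop. Origin: centre of its underside; z up.
Things that resemble listed ones, but are neither listed nor needed, are in the scene too. Leave any green or purple look-alike of the seated_jar alone.

How it is judged:
By the outcome, as a careful person would: the job done as asked, in the order asked, and still so for the second after the job is handed in, with the robot touching nothing.
It also fails if it takes over 38 s, if anything falls off the work surface, if the arm or the gripper's body presses on something with over 40 N, if the wrist force passes 120 N, or if a joint passes its speed limit or range.

## Working session

There is one attempt and no reset: what is moved stays moved. The work goes in short steps, Python scripts to look and compute and a tool call to move; the robot and the scene stay as the last step left them, time stands still between calls to the robot, and variables do not carry over. Pictures are saved under pics/ and viewed, and the job is handed in when it is done.

Besides the shell and the picture viewer there is one more tool, called after ">>>" in YAML: its name, and indented under it one key for each argument. send_rows: Moves the arm, as the interface text tells. Its arguments: {"type":"object","properties":{"deltas":{"type":"array"},"grip_force":{"type":"number"}},"required":["deltas"]}

```bash
mkdir -p pics; ls; cat > h.py <<'E'
import numpy as np, cv2
from bench import r
def ray(ci,u,v):
    K=np.array([[ci['fx'],0,ci['cx']],[0,ci['fy'],ci['cy']],[0,0,1.]])
    p=cv2.undistortPoints(np.array([[[u,v]]],float),K,np.array([ci['k1'],0,0,0.]))[0,0]
    return p
def cam_pose(name,st=None):
    ci=r.camera_info(name)
    if name=='wrist':
        st=st or r.get_state()
        T=np.array(ci['tool_from_camera']);R=np.array(st['tool_rot'])
        return R@T[:3,:3], R@T[:3,3]+np.array(st['tcp_pos'])
    return np.array(ci['orientation']),np.array(ci['xyz'])
def cloud(name,depth,st=None):
    ci=r.camera_info(name);R,t=cam_pose(name,st)
    K=np.array([[ci['fx'],0,ci['cx']],[0,ci['fy'],ci['cy']],[0,0,1.]])
    vv,uu=np.mgrid[0:384,0:512]
    p=cv2.undistortPoints(np.stack([uu,vv],-1).reshape(-1,1,2).astype(float),K,np.array([ci['k1'],0,0,0.])).reshape(384,512,2)
    P=np.dstack([p*depth[...,None],depth])
    return P@R.T+t
E
python3 - <<'E'
from h import *
s=r.get_state();print(s['time_s'],s['tcp_pos'],s['tool_rot'],s['force'],s['grip_width'])
for n in ['scene','top','wrist']:
    im,d=r.read_camera(n)
    cv2.imwrite(f'pics/{n}0.png',im[...,::-1]); np.savez(f'{n}0.npz',im=im,d=d)
    print(n,r.camera_info(n))
E
```

```text
pics
0.0 [ 0.26079469 -0.56756296  0.20483156] [[-6.23973739e-04  4.17596874e-01 -9.08632192e-01]
 [ 1.08705106e-03 -9.08631549e-01 -4.17597325e-01]
 [-9.99999214e-01 -1.24829935e-03  1.13013102e-04]] [-0.53573154 -0.6110074   0.47728609] 0.9997867084156145
scene {'fx': 464.6792496570027, 'fy': 464.6792496570027, 'cx': 253.86800712514813, 'cy': 190.78115474920588, 'k1': 0.030210770635939254, 'xyz': array([ 0.51996738, -0.46550964,  0.95394472]), 'orientation': array([[ 0.9929169 ,  0.10747673, -0.05064367],
       [ 0.11863059, -0.87335796,  0.47241154],
       [ 0.00654319, -0.47507329, -0.8799219 ]])}
top {'fx': 369.5054734269159, 'fy': 369.5054734269159, 'cx': 262.2138654939958, 'cy': 191.52827582799767, 'k1': 0.005164194083958434, 'xyz': array([ 0.30154353, -0.00308238,  0.89340765]), 'orientation': array([[ 0.21469318, -0.95476115,  0.20576196],
       [-0.97667467, -0.21066373,  0.04156186],
       [ 0.00366494, -0.20988554, -0.97771909]])}
wrist {'fx': 312.75137593690675, 'fy': 312.75137593690675, 'cx': 251.9742241028426, 'cy': 191.09740616667273, 'k1': -0.07587012689821467, 'tool_from_camera': array([[ 2.04845853e-05, -2.79638889e-01,  9.60105250e-01,
        -1.80486588e-01],
       [ 9.99999993e-01, -1.08237785e-04, -5.28609537e-05,
        -5.96907819e-05],
       [ 1.18701644e-04,  9.60105244e-01,  2.79638885e-01,
        -8.07225209e-02],
       [ 0.00000000e+00,  0.00000000e+00,  0.00000000e+00,
         1.00000000e+00]])}
```

View pics/scene0.png

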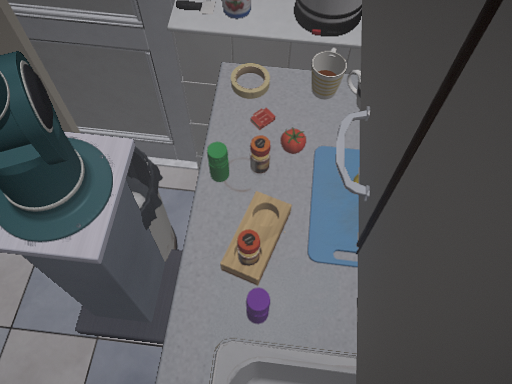

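View pics/top0.png

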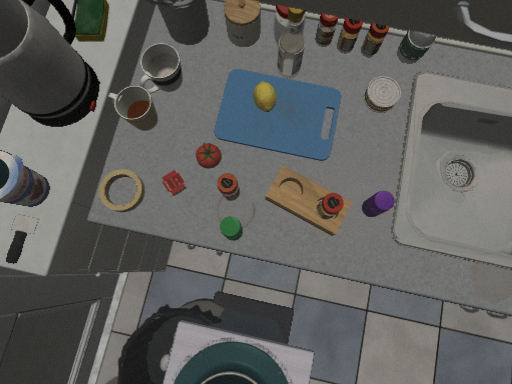

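View pics/wrist0.png

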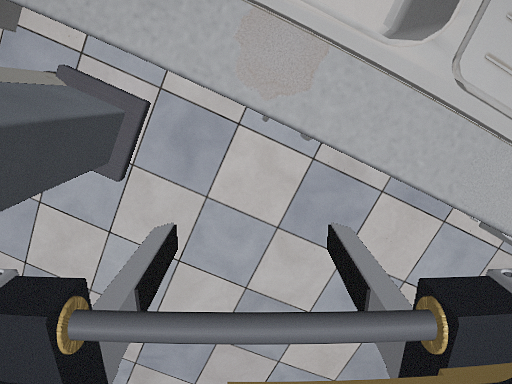

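The loose jar could be confused with several things in the top picture:
- **Candidate:** the red cap near the tomato and matchbox at (228,185), which is (260,153) in scene.
- **Seated jar:** (332,204).
- **Back-wall jars:** (327,28), (350,33) and (375,38).
- **Green look-alike:** (231,228).
- **Purple look-alike:** (379,203).

I choose (228,185), because it stands free beside the tomato (208,155) and the matchbox (174,183). The empty hole is at about (291,188). Next I'll take a close crop and measure.

```bash
python3 - <<'E'
from h import *
Z={n:np.load(f'{n}0.npz') for n in ['top','scene']}
a=Z['top']['im'][140:250,190:400,::-1]; b=Z['scene']['im'][110:290,190:320,::-1]
cv2.imwrite('pics/c1.png',np.hstack([cv2.resize(a,(630,330),interpolation=2),cv2.resize(b[:, :],(160,222)) if 0 else np.zeros((330,1,3),np.uint8)]))
cv2.imwrite('pics/c2.png',cv2.resize(b,None,fx=3,fy=3,interpolation=2))
for n,boxes in {'top':dict(loose=(210,165,250,205),seated=(315,185,350,225),green=(215,210,250,245),purple=(360,185,400,220),tomato=(190,138,225,170),stand=(262,165,355,238)),
 'scene':dict(loose=(245,130,275,175),seated=(233,225,265,270),green=(203,138,232,185),purple=(242,285,275,325),stand=(218,190,295,282))}.items():
    C=cloud(n,Z[n]['d'])
    print(n,'table z', np.median(C[...,2][(Z[n]['d']>0)&(abs(C[...,2])<.02)]))
    for k,(x0,y0,x1,y1) in boxes.items():
        P=C[y0:y1,x0:x1].reshape(-1,3); dd=Z[n]['d'][y0:y1,x0:x1].ravel()
        P=P[dd>0]
        if k=='stand':
            Q=P[abs(P[:,2]-.045)<.006]
            rect=cv2.minAreaRect((Q[:,:2]*1000).astype(np.float32)); print(k,len(Q),rect)
            continue
        zt=np.percentile(P[:,2],98); Q=P[P[:,2]>zt-.006]
        (c,rad)=cv2.minEnclosingCircle((Q[:,:2]*1000).astype(np.float32))
        print(k,'ztop',zt.round(4),'mean',Q.mean(0).round(4),'circ',c,rad,len(Q))
for n in ['top','scene']:
    for l in ['empty_bore','spice_jar','spice_stand','seated_jar']:
        for o in r.spot_point(l,n):
            u,v=np.array(o['point'])*[512,384]
            ci=r.camera_info(n);R,t=cam_pose(n);p=ray(ci,u,v);d=R@[p[0],p[1],1]
            z={'empty_bore':.045,'spice_jar':0,'spice_stand':0,'seated_jar':.012}[l]
            print(n,l,round(o['confidence'],2),(u.round(1),v.round(1)),(t+d*(z-t[2])/d[2]).round(4))
print(r.get_state()['time_s'])
E
```

```text
top table z -0.00018063066112916637
loose ztop 0.107 mean [0.471  0.1105 0.105 ] circ (471.4002380371094, 111.07852172851562) 21.884538650512695 301
seated ztop 0.119 mean [ 0.474  -0.1229  0.1172] circ (474.5491638183594, -123.29218292236328) 21.780269622802734 323
green ztop 0.1069 mean [0.3794 0.0815 0.105 ] circ (379.21942138671875, 81.70470428466797) 21.872516632080078 322
purple ztop 0.1073 mean [ 0.5059 -0.2319  0.1054] circ (505.55841064453125, -232.474365234375) 22.08884620666504 314
tomato ztop 0.0468 mean [0.5437 0.1818 0.0441] circ (544.0388793945312, 182.8143310546875) 26.625659942626953 269
stand 1827 ((486.8538513183594, -76.55901336669922), (185.26193237304688, 85.92449188232422), 73.2305679321289)
scene table z 0.00032938578694530207
loose ztop 0.1077 mean [0.47   0.1095 0.1056] circ (469.6970520019531, 110.4497299194336) 22.77980613708496 266
seated ztop 0.1201 mean [ 0.4729 -0.1246  0.1179] circ (472.7869873046875, -123.06830596923828) 22.256736755371094 378
green ztop 0.1079 mean [0.378  0.0804 0.1058] circ (378.8908386230469, 82.4393310546875) 22.954133987426758 
[... 636 characters left out ...]
 -0.2285  0.012 ]
top seated_jar 0.8 (np.float64(235.6), np.float64(230.1)) [0.3815 0.0761 0.012 ]
top seated_jar 0.53 (np.float64(293.7), np.float64(188.5)) [ 0.511  -0.0391  0.012 ]
scene empty_bore 0.97 (np.float64(265.8), np.float64(212.1)) [ 0.4995 -0.0265  0.045 ]
scene spice_jar 0.8 (np.float64(262.2), np.float64(169.7)) [0.478 0.106 0.   ]
scene spice_stand 0.58 (np.float64(254.7), np.float64(239.3)) [ 0.4814 -0.074   0.    ]
scene seated_jar 0.85 (np.float64(218.7), np.float64(176.7)) [0.3796 0.0673 0.012 ]
scene seated_jar 0.62 (np.float64(258.7), np.float64(317.5)) [ 0.5096 -0.2452  0.012 ]
scene seated_jar 0.56 (np.float64(249.4), np.float64(258.3)) [ 0.4757 -0.1236  0.012 ]
0.55
```

View pics/c1.png

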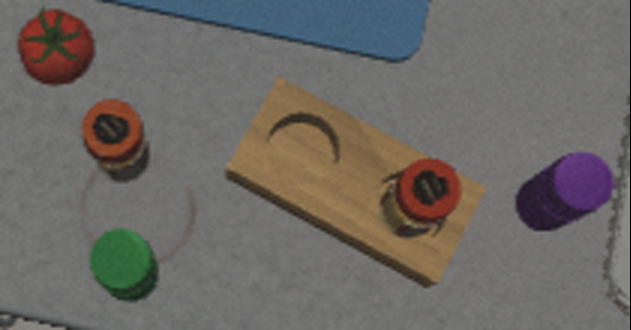

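View pics/c2.png

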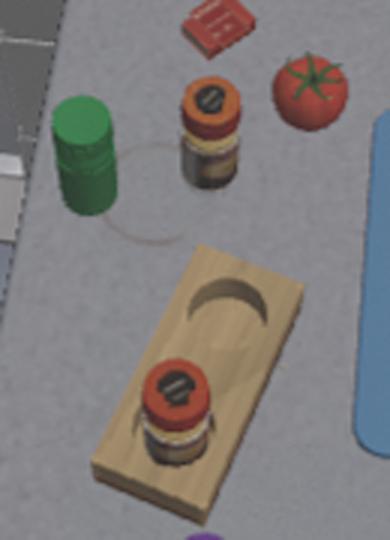

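```bash
python3 - <<'E'
from h import *
for n in ['top','scene']:
    z=np.load(n+'0.npz');C=cloud(n,z['d']);v=z['d']>0
    m=v&(C[...,2]>.13)&(C[...,0]>.3)&(abs(C[...,1])<.6)
    P=C[m]; 
    h,_,_=np.histogram2d(P[:,0],P[:,1],bins=[np.arange(.3,1.1,.1),np.arange(-.6,.7,.2)]);print(n,h.astype(int))
    for x0 in np.arange(.3,1,.1):
        q=P[(P[:,0]>x0)&(P[:,0]<x0+.1)]
        if len(q): print(round(x0,1),np.percentile(q[:,2],[0,5,50,100]).round(3))
s=r.get_state();R=np.array(s['tool_rot'])
for tgt in [[.4705,.1107,.205],[.4705,.1107,.043]]:
    print(R.T@(np.array(tgt)-s['tcp_pos'])*1000)
E
```

```text
top [[   0    0    0    0    0 1687]
 [   0    0    0    0    0  120]
 [   0    4  661    0    0 6189]
 [   0  255 5197  400    0 2328]
 [   0    0    0    0   56 1216]
 [   0    0    0  867  429  229]
 [   0    0    0   14    0    0]]
0.3 [0.131 0.14  0.21  0.268]
0.4 [0.184 0.233 0.238 0.242]
0.5 [0.13  0.145 0.281 0.567]
0.6 [0.13  0.192 0.524 0.58 ]
0.7 [0.13  0.135 0.144 0.276]
0.8 [0.13  0.133 0.15  0.24 ]
0.9 [0.131 0.133 0.141 0.144]
scene [[    0     0     0     0     0   337]
 [    0     0     0     0     0     0]
 [    0   476   409     0     0   975]
 [ 9599 42468  6061   271     0   848]
 [    0     0     0     0     0     0]
 [    0     0     0     0     0     0]
 [    0     0     0     0     0     0]]
0.3 [0.13  0.132 0.148 0.174]
0.5 [0.13  0.136 0.209 0.567]
0.6 [0.13  0.542 0.726 0.822]
[ 4.71871281e-01 -5.29043824e+02 -4.73745856e+02]
[ 162.47186955 -529.02130483 -473.75310305]
```

The crop confirms the choice. The red-capped glass jar with the dark label stands free (crop (113,130)), and the empty hole is at crop (305,140). The faint circle beside the green jar is only a mark on the worktop. Overhead furniture shows at x>0.5, so I'll locate that before moving.

```bash
python3 - <<'E'
from h import *
for n in ['top','scene']:
    z=np.load(n+'0.npz');C=cloud(n,z['d']);v=z['d']>0
    P=C[v&(C[...,2]>.13)&(C[...,0]>.4)&(C[...,0]<.8)&(C[...,1]>-.5)&(C[...,1]<.45)]
    for y0 in np.arange(-.5,.45,.05):
        for zb in [(.13,.3),(.3,.45),(.45,.6),(.6,.9)]:
            q=P[(P[:,1]>=y0)&(P[:,1]<y0+.05)&(P[:,2]>zb[0])&(P[:,2]<=zb[1])]
            if len(q)>3: print(n,'y',round(y0,2),zb,len(q),'minx',q[:,0].min().round(3),'med',np.median(q,0).round(3),'zmin',q[:,2].min().round(3))
im=cv2.imread('pics/scene0.png')[60:280,290:420]; cv2.imwrite('pics/c3.png',cv2.resize(im,None,fx=2.6,fy=2.6))
E
```

```text
top y -0.25 (0.45, 0.6) 259 minx 0.574 med [ 0.607 -0.207  0.536] zmin 0.511
top y -0.2 (0.45, 0.6) 2172 minx 0.572 med [ 0.607 -0.175  0.559] zmin 0.511
top y -0.15 (0.45, 0.6) 1773 minx 0.584 med [ 0.606 -0.129  0.543] zmin 0.511
top y -0.1 (0.45, 0.6) 1171 minx 0.605 med [ 0.607 -0.078  0.533] zmin 0.511
top y -0.05 (0.45, 0.6) 742 minx 0.605 med [ 0.607 -0.029  0.526] zmin 0.511
top y -0.0 (0.45, 0.6) 355 minx 0.605 med [0.607 0.019 0.519] zmin 0.511
top y 0.05 (0.45, 0.6) 45 minx 0.605 med [0.607 0.058 0.514] zmin 0.511
top y 0.3 (0.13, 0.3) 51 minx 0.781 med [0.789 0.332 0.222] zmin 0.206
top y 0.35 (0.13, 0.3) 5 minx 0.791 med [0.793 0.353 0.217] zmin 0.212
top y 0.4 (0.13, 0.3) 1026 minx 0.559 med [0.594 0.448 0.203] zmin 0.13
scene y -0.45 (0.45, 0.6) 445 minx 0.606 med [ 0.606 -0.407  0.569] zmin 0.513
scene y -0.45 (0.6, 0.9) 9154 minx 0.605 med [ 0.606 -0.415  0.747] zmin 0.6
scene y -0.4 (0.45, 0.6) 1427 minx 0.606 med [ 0.606 -0.376  0.563] zmin 0.512
scene y -0.4 (0.6, 0.9) 13501 minx 0.605 med [ 0.606 -0.376  0.747] zmin 0.6
scene y -0.35 (0.45, 0.6) 1186 minx 0.606 m
[... 566 characters left out ...]
.678] zmin 0.6
scene y -0.15 (0.45, 0.6) 576 minx 0.591 med [ 0.607 -0.126  0.566] zmin 0.512
scene y -0.15 (0.6, 0.9) 1064 minx 0.606 med [ 0.606 -0.13   0.65 ] zmin 0.6
scene y -0.1 (0.45, 0.6) 565 minx 0.606 med [ 0.607 -0.076  0.561] zmin 0.512
scene y -0.1 (0.6, 0.9) 408 minx 0.606 med [ 0.606 -0.082  0.624] zmin 0.601
scene y -0.05 (0.45, 0.6) 484 minx 0.606 med [ 0.607 -0.027  0.559] zmin 0.513
scene y -0.05 (0.6, 0.9) 50 minx 0.606 med [ 0.606 -0.042  0.608] zmin 0.6
scene y -0.0 (0.45, 0.6) 229 minx 0.606 med [0.607 0.019 0.541] zmin 0.51
scene y 0.05 (0.45, 0.6) 42 minx 0.606 med [0.607 0.06  0.522] zmin 0.515
scene y 0.4 (0.13, 0.3) 777 minx 0.557 med [0.595 0.446 0.174] zmin 0.13
```

```bash
python3 - <<'E'
import cv2
im=cv2.imread('pics/top0.png')[0:150,150:512]; cv2.imwrite('pics/c4.png',cv2.resize(im,None,fx=2.2,fy=2.2))
E
```

```text
(no output)
```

View pics/c3.png

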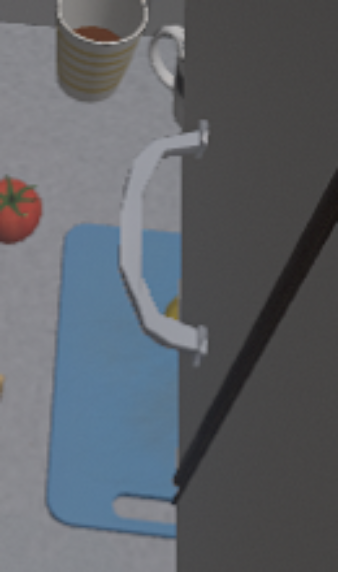

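>>> send_rows:
  deltas:
    - [0,-33,-29.5,0,94]
    - [0,-33,-29.5,0,94]
    - [0,-33,-29.5,0,94]
    - [0,-33,-29.5,0,94]
    - [0,-33,-29.5,0,94]
    - [0,-33,-29.5,0,94]
    - [0,-33,-29.5,0,94]
    - [0,-33,-29.5,0,94]
    - [0,-33,-29.5,0,94]
    - [0,-33,-29.5,0,94]
    - [0,-33,-29.5,0,94]
    - [0,-33,-29.5,0,94]
    - [0,-33,-29.5,0,94]
    - [0,-33,-29.5,0,94]
    - [0,-33,-29.5,0,94]
    - [0,-33,-29.5,0,94]
    - [0,0,0,0,94]
    - [0,0,0,0,94]
  grip_force: 15

```text
time_s: 2.35
tcp_pos: [0.4693, 0.1096, 0.2053]
tool_rot: [[-0.001, 0.419, -0.908], [0.0, -0.908, -0.419], [-1.0, -0.0, 0.0]]
force: [0.2, 0.1, 0.3]
grip_width: 1.003
```

```bash
cat > look.py <<'E'
from h import *
import sys
k=sys.argv[1];cams=sys.argv[2:]
for n in cams:
    s=r.get_state();im,d=r.read_camera(n);cv2.imwrite(f'pics/{n}{k}.png',im[...,::-1]);np.savez(f'{n}{k}.npz',im=im,d=d,tcp=s['tcp_pos'],R=s['tool_rot'])
s=r.get_state();R=np.array(s['tool_rot']);print(s['time_s'],s['tcp_pos'],s['force'],s['grip_width'],s['joint_pos'].round(2) if hasattr(s['joint_pos'],'round') else s['joint_pos']);print(R.round(4))
E
python3 look.py 1 wrist; python3 - <<'E'
from h import *
z=np.load('wrist1.npz');C=cloud('wrist',z['d'],dict(tool_rot=z['R'],tcp_pos=z['tcp']))
P=C[(z['d']>0)&(abs(C[...,2]-.105)<.006)&(np.hypot(C[...,0]-.4705,C[...,1]-.1107)<.04)]
print(len(P),P.mean(0),cv2.minEnclosingCircle((P[:,:2]*1000).astype(np.float32)))
s=r.get_state();print(np.array(s['tool_rot']).T@(np.array([.4705,.1107,.043])-s['tcp_pos'])*1000)
E
```

```text
2.4 [0.46921444 0.10848595 0.20529012] [ 0.35741094 -0.94363379  0.07289015] 0.9966405836326813 [ 0.22  0.2  -0.57  1.94  0.12  1.03 -1.55]
[[-4.000e-04  4.175e-01 -9.087e-01]
 [-2.000e-04 -9.087e-01 -4.175e-01]
 [-1.000e+00  0.000e+00  5.000e-04]]
1705 [0.46963938 0.11226    0.1073541 ] ((468.4341735839844, 111.7650146484375), 21.950267791748047)
[162.28903599  -1.47813236  -2.17281781]
```

View pics/wrist1.png

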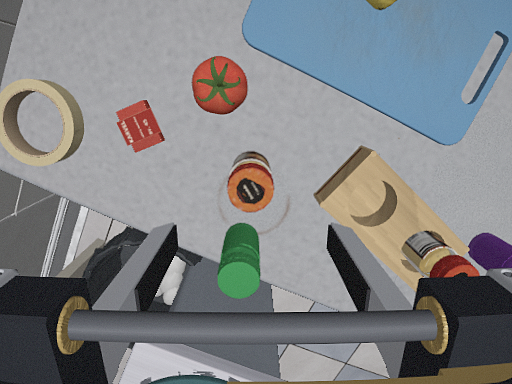

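The wrist view shows the chosen jar at (250,188), midway between the fingers, with the green jar at (240,260) on the tool's +z side. I want to know where the grey crossbar at (255,325) sits before I descend.

```bash
python3 - <<'E'
from h import *
z=np.load('wrist1.npz');C=cloud('wrist',z['d'],dict(tool_rot=z['R'],tcp_pos=z['tcp']))
T=(C-z['tcp'])@z['R']*1000
for u,v in [(255,315),(255,325),(255,335),(150,325),(170,240),(160,280),(345,240),(355,280),(30,300),(75,325),(300,381),(240,282)]:
    print((u,v),T[v,u].round(0),z['d'][v,u])
E
```

```text
(255, 315) [-112.    1.  -27.] 0.08117741
(255, 325) [-115.    1.  -26.] 0.078451395
(255, 335) [-116.    1.  -24.] 0.077451445
(150, 325) [-117.  -25.  -28.] 0.07584287
(170, 240) [-17. -47.  -4.] 0.1781735
(160, 280) [-42. -47.   7.] 0.15732361
(345, 240) [-27.  50.  -9.] 0.16735704
(355, 280) [-57.  47.  -3.] 0.14032826
(30, 300) [-115.  -57.  -32.] 0.07648567
(75, 325) [-116.  -46.  -26.] 0.07722296
(300, 381) [-125.   11.  -18.] 0.070849165
(240, 282) [ 98. -12.  97.] 0.31661162
```

The crossbar is at least 112 mm behind the TCP, so it clears the green jar by about 45 mm. Descending.

>>> send_rows:
  deltas:
    - [0,-1.5,-1.5,0,94]
    - [30,0,0,0,94]
    - [30,0,0,0,94]
    - [30,0,0,0,94]
    - [30,0,0,0,94]
    - [22,0,0,0,94]
    - [14,0,0,0,94]
    - [6,0,0,0,94]
    - [0,0,0,0,94]
    - [0,0,0,0,94]
  grip_force: 20

```text
time_s: 3.4
tcp_pos: [0.4707, 0.1109, 0.0443]
tool_rot: [[0.001, 0.417, -0.909], [0.0, -0.909, -0.417], [-1.0, 0.0, -0.001]]
force: [0.0, -0.6, 0.7]
grip_width: 1.004
```

```bash
python3 look.py 2 wrist
```

```text
3.45 [0.47072889 0.11101559 0.04438368] [-0.59947277 -0.29908058  0.97534957] 1.0040911600164137 [ 0.12  0.45 -0.49  2.07  0.32  0.69 -1.72]
[[ 1.400e-03  4.174e-01 -9.087e-01]
 [ 2.000e-04 -9.087e-01 -4.174e-01]
 [-1.000e+00  4.000e-04 -1.300e-03]]
```

View pics/wrist2.png

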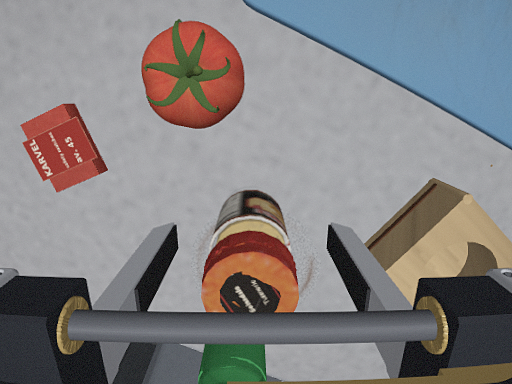

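The jar, at (250,260), is centred between the fingers at (170,240) and (340,240). Closing.

>>> send_rows:
  deltas:
    - [0,0,0,0,20]
    - [0,0,0,0,20]
    - [0,0,0,0,20]
    - [0,0,0,0,20]
    - [0,0,0,0,20]
    - [0,0,0,0,20]
    - [0,0,0,0,20]
    - [0,0,0,0,20]
  grip_force: 20

```text
time_s: 4.25
tcp_pos: [0.4701, 0.111, 0.0434]
tool_rot: [[-0.0, 0.418, -0.909], [0.0, -0.909, -0.418], [-1.0, -0.0, 0.0]]
force: [-0.1, 0.3, -0.9]
grip_width: 0.468
```

```bash
python3 look.py 3 wrist
```

```text
4.3 [0.47006394 0.11099768 0.04341034] [ 0.44811808  0.84602586 -0.52213253] 0.4719126247497357 [ 0.12  0.45 -0.49  2.07  0.32  0.69 -1.72]
[[-2.000e-04  4.176e-01 -9.086e-01]
 [ 1.000e-04 -9.086e-01 -4.176e-01]
 [-1.000e+00 -1.000e-04  1.000e-04]]
```

View pics/wrist3.png

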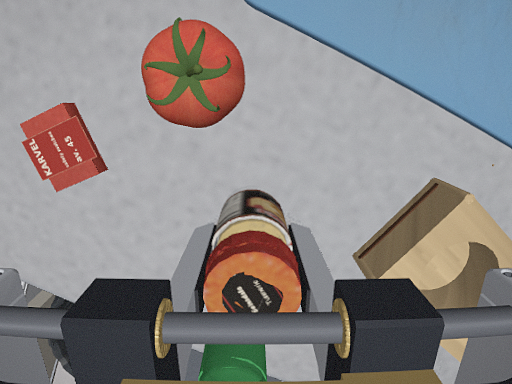

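It is closed on the jar at about 44 mm, with the jar still upright between the pads. Lifting straight up 80 mm, then checking.

>>> send_rows:
  deltas:
    - [0,0,0,0,20]
    - [-4,0,0,0,20]
    - [-8,0,0,0,20]
    - [-14,0,0,0,20]
    - [-18,0,0,0,20]
    - [-18,0,0,0,20]
    - [-12,0,0,0,20]
    - [-6,0,0,0,20]
    - [0,0,0,0,20]
    - [0,0,0,0,20]
  grip_force: 30

```text
time_s: 5.3
tcp_pos: [0.4699, 0.1108, 0.1231]
tool_rot: [[-0.001, 0.417, -0.909], [-0.0, -0.909, -0.417], [-1.0, -0.0, 0.001]]
force: [-1.0, -0.3, -2.0]
grip_width: 0.469
```

```bash
python3 look.py 4 wrist scene top; python3 - <<'E'
from h import *
z=np.load('wrist4.npz')
st=dict(tool_rot=z['R'],tcp_pos=z['tcp'])
C=cloud('wrist',z['d'],st)
for n in ['wrist','scene','top']:
    zz=np.load(n+'4.npz');C=cloud(n,zz['d'],st)
    m=(zz['d']>0)&(np.hypot(C[...,0]-z['tcp'][0],C[...,1]-z['tcp'][1])<.03)&(C[...,2]>.165)&(C[...,2]<.2)
    # red-ish
    im=zz['im'].astype(int);m&=(im[...,0]>im[...,2]+50)
    P=C[m]
    if len(P)>10: print(n,len(P),'ztop',np.percentile(P[:,2],98),P[P[:,2]>np.percentile(P[:,2],98)-.006].mean(0),cv2.minEnclosingCircle((P[:,:2]*1000).astype(np.float32)))
a=cv2.imread('pics/scene4.png')[60:300,190:350];b=cv2.imread('pics/top4.png')[120:260,170:390]
cv2.imwrite('pics/s4.png',cv2.resize(a,None,fx=2.5,fy=2.5));cv2.imwrite('pics/t4.png',cv2.resize(b,None,fx=3,fy=3))
E
```

```text
5.45 [0.46974711 0.1109369  0.12285019] [-0.22987071  0.49068883 -0.65170555] 0.4692687091231002 [ 0.18  0.32 -0.55  2.02  0.22  0.86 -1.63]
[[-1.200e-03  4.176e-01 -9.086e-01]
 [-0.000e+00 -9.086e-01 -4.176e-01]
 [-1.000e+00 -5.000e-04  1.100e-03]]
wrist 5013 ztop 0.18822214099560908 [0.47784957 0.11425251 0.18676061] ((469.4961242675781, 110.38200378417969), 23.148334503173828)
```

View pics/wrist4.png

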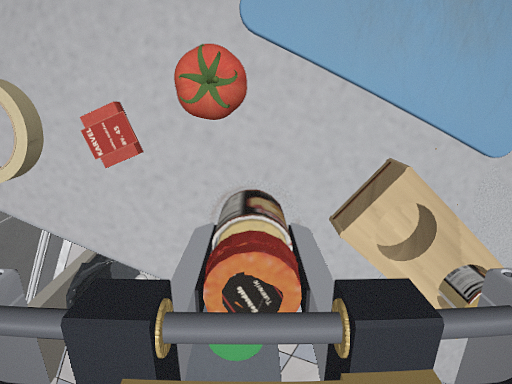

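View pics/s4.png

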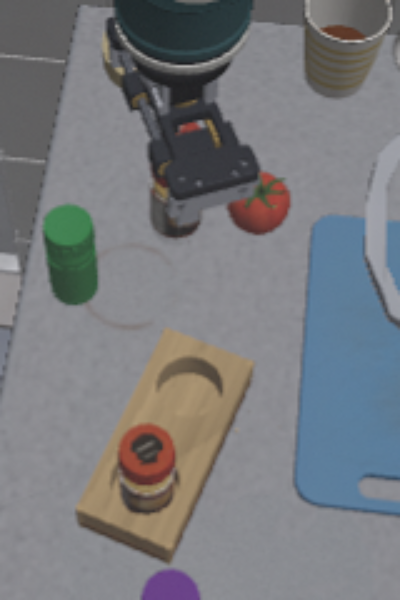

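The scene view confirms the jar is lifted; in the wrist view it looks the same as before the lift at (250,280), so it is still upright and hasn't slipped. The cap centre is within 1 mm of the TCP. Now I'll refine the hole from several views.

```bash
python3 - <<'E'
from h import *
from scipy.optimize import least_squares
res=[]
for n,k in [('top',0),('scene',0),('scene',4),('wrist',1),('wrist',4)]:
    z=np.load(f'{n}{k}.npz'); st=dict(tool_rot=z['R'],tcp_pos=z['tcp']) if n=='wrist' else None
    C=cloud(n,z['d'],st);d=z['d']
    near=(d>0)&(np.hypot(C[...,0]-.4998,C[...,1]+.031)<.042)
    top=near&(abs(C[...,2]-.0455)<.005)
    hole=near&(C[...,2]<.036)&(C[...,2]>.004)&(np.hypot(C[...,0]-.4998,C[...,1]+.031)<.036)
    P=C[top][:,:2];H=C[hole]
    # classify: best centre so that top points outside R, hole points inside
    best=None
    g=np.arange(-8,8.1,.5)/1000
    sc=np.array([[np.sum(np.hypot(P[:,0]-.4998-a,P[:,1]+.031-b)<.029)+np.sum(np.hypot(H[:,0]-.4998-a,H[:,1]+.031-b)>.029) for b in g] for a in g])
    w=np.argwhere(sc<=sc.min()+1);c=np.array([.4998,-.031])+[g[w[:,0]].mean(),g[w[:,1]].mean()]
    A=(d>0)&(abs(C[...,2]-.045)<.004)&(np.hypot(C[...,0]-.486,C[...,1]+.0765)<.11)
    print(n,k,len(P),len(H),sc.min(),c.round(4),cv2.minAreaRect((C[A][:,:2]*1000).astype(np.float32)), 'ztop',np.median(C[top][:,2]).round(4))
s=r.get_state()
for t in [[.4995,-.031]]:
    print(np.array(s['tool_rot']).T@(np.array(t+[s['tcp_pos'][2]])-s['tcp_pos'])*1000)
E
```

```text
top 0 513 433 21 [ 0.5016 -0.031 ] ((486.8538513183594, -76.55901336669922), (185.26193237304688, 85.92449188232422), 73.2305679321289) ztop 0.0441
scene 0 576 456 42 [ 0.4983 -0.029 ] ((485.2108154296875, -76.3060302734375), (187.1015625, 85.93977355957031), 73.17176818847656) ztop 0.0446
scene 4 581 454 45 [ 0.4983 -0.029 ] ((484.4850769042969, -76.32438659667969), (188.0948486328125, 86.65331268310547), 73.30426025390625) ztop 0.0446
wrist 1 2192 1513 215 [ 0.4978 -0.0315] ((483.9899597167969, -75.61189270019531), (186.8302764892578, 86.97113037109375), 73.3182373046875) ztop 0.0463
wrist 4 3402 2286 410 [ 0.4973 -0.0315] ((488.9248352050781, -59.56218719482422), (153.66697692871094, 85.77327728271484), 72.99391174316406) ztop 0.0462
[-3.43177337e-02  1.41391407e+02  3.22457172e+01]
```

The views agree on (0.499, -0.031) to within about 2 mm, and the radial clearance is 8 mm. Carrying the jar across.

>>> send_rows:
  deltas:
    - [0,8,2,0,20]
    - [0,16,4,0,20]
    - [0,22,5,0,20]
    - [0,25,6,0,20]
    - [0,25,6,0,20]
    - [0,22,5,0,20]
    - [0,15,3,0,20]
    - [0,8,1,0,20]
    - [0,0,0,0,20]
    - [0,0,0,0,20]
    - [0,0,0,0,20]
  grip_force: 30

```text
time_s: 6.55
tcp_pos: [0.4998, -0.0296, 0.1234]
tool_rot: [[-0.0, 0.419, -0.908], [0.0, -0.908, -0.419], [-1.0, -0.0, 0.0]]
force: [0.1, -0.1, -1.1]
grip_width: 0.467
```

```bash
python3 look.py 5 wrist scene; python3 - <<'E'
from h import *
z=np.load('wrist5.npz');st=dict(tool_rot=z['R'],tcp_pos=z['tcp']);C=cloud('wrist',z['d'],st)
im=z['im'].astype(int)
m=(z['d']>0)&(np.hypot(C[...,0]-z['tcp'][0],C[...,1]-z['tcp'][1])<.03)&(C[...,2]>.165)&(C[...,2]<.2)&(im[...,0]>im[...,2]+50)
P=C[m];print('cap',cv2.minEnclosingCircle((P[:,:2]*1000).astype(np.float32)),P[:,2].max())
# jar body pts near bottom
b=(z['d']>0)&(np.hypot(C[...,0]-z['tcp'][0],C[...,1]-z['tcp'][1])<.035)&(C[...,2]>.072)&(C[...,2]<.15)
for lo in [.078,.09,.10,.11,.12,.13]:
    q=C[b&(C[...,2]>lo)&(C[...,2]<lo+.01)]
    if len(q)>5: print(lo,len(q),q.mean(0).round(4),((q-z['tcp'])@z['R']).min(0).round(4))
a=cv2.imread('pics/scene5.png')[110:310,190:350];cv2.imwrite('pics/s5.png',cv2.resize(a,None,fx=3,fy=3))
E
```

```text
6.65 [ 0.4998256  -0.02981879  0.12347259] [ 0.49039925 -0.10543374 -0.80737761] 0.467646015984239 [ 0.41  0.34 -0.48  1.98  0.2   0.87 -1.32]
[[-1.000e-04  4.186e-01 -9.082e-01]
 [ 1.000e-04 -9.082e-01 -4.186e-01]
 [-1.000e+00 -1.000e-04 -0.000e+00]]
cap ((499.2608642578125, -29.968368530273438), 23.182470321655273) 0.18978919838247477
0.078 61 [ 0.5151 -0.0212  0.0863] [ 0.0355 -0.0215 -0.0212]
0.09 171 [ 0.5162 -0.0217  0.0953] [ 0.0235 -0.0211 -0.0217]
0.1 243 [ 0.5158 -0.0212  0.1053] [ 0.0135 -0.0223 -0.0218]
0.11 266 [ 0.5163 -0.0221  0.1153] [ 0.0035 -0.0223 -0.0219]
0.12 386 [ 0.5142 -0.0226  0.1256] [-0.0066 -0.029  -0.022 ]
0.13 635 [ 0.5129 -0.0237  0.1352] [-0.0166 -0.0337 -0.022 ]
```

View pics/wrist5.png

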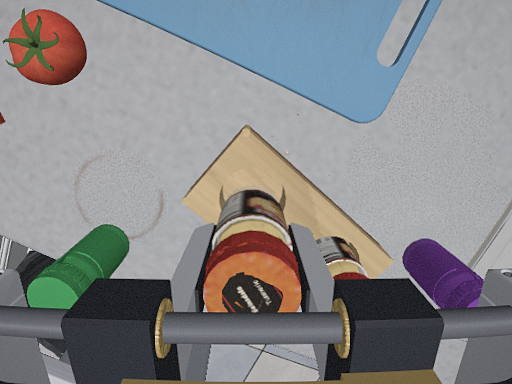

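View pics/s5.png

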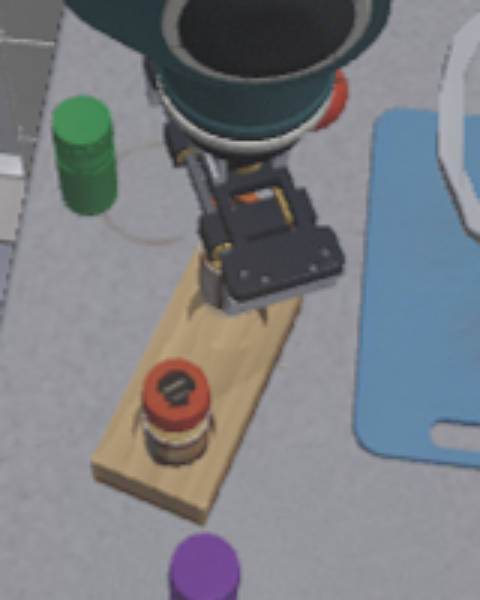

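The held jar is vertical and its centre, (0.4993, -0.030), is over the hole. The hole's rim shows evenly on both sides of the jar in the wrist view, at (222,195) and (283,193). Lowering to just inside the mouth, then further.

>>> send_rows:
  deltas:
    - [5,0,0,0,20]
    - [10,0,0,0,20]
    - [10,0,0,0,20]
    - [8,0,0,0,20]
    - [5,0,0,0,20]
    - [2,0,0,0,20]
    - [0,0,0,0,20]
    - [0,0,0,0,20]
  grip_force: 30

```text
time_s: 7.45
tcp_pos: [0.5001, -0.0305, 0.0837]
tool_rot: [[0.0, 0.418, -0.909], [0.0, -0.909, -0.418], [-1.0, 0.0, -0.0]]
force: [0.2, -0.3, -0.9]
grip_width: 0.467
```

```bash
python3 look.py 6 wrist; python3 -c "
import cv2
a=cv2.imread('pics/wrist6.png')[100:330,150:400];cv2.imwrite('pics/w6.png',cv2.resize(a,None,fx=2.5,fy=2.5))"
```

```text
7.5 [ 0.50012057 -0.03047946  0.08372151] [-0.18257588 -0.66268502 -0.45080729] 0.47095239403103023 [ 0.39  0.4  -0.46  2.01  0.25  0.79 -1.36]
[[ 4.000e-04  4.176e-01 -9.086e-01]
 [ 0.000e+00 -9.086e-01 -4.176e-01]
 [-1.000e+00  2.000e-04 -4.000e-04]]
```

View pics/w6.png

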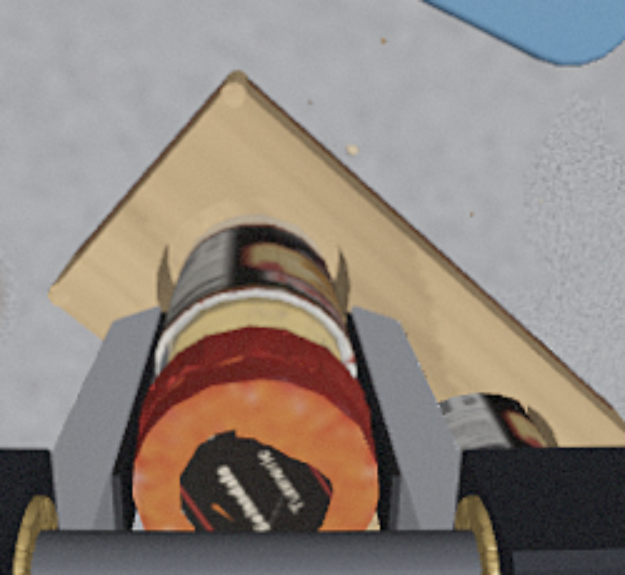

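The dark slivers on both sides are the hole's wall. The far rim is the same colour as the wood and hard to see, so I'll check the clearance there with depth before going further.

```bash
python3 - <<'E'
from h import *
z=np.load('wrist6.npz');st=dict(tool_rot=z['R'],tcp_pos=z['tcp']);C=cloud('wrist',z['d'],st)
T=(C-z['tcp'])@z['R']*1000
for u in (240,252,264):
    print(u,[(v,int(round(C[v,u,2]*1000)),int(round(T[v,u,2]))) for v in range(168,200,2)])
v=205
print([(u,int(round(C[v,u,2]*1000)),int(round(T[v,u,1]))) for u in range(204,302,3)])
# rim circle fit by centre search
d=z['d'];c0=np.array([.499,-.031]);rr=np.hypot(C[...,0]-c0[0],C[...,1]-c0[1])
top=(d>0)&(rr<.045)&(abs(C[...,2]-.046)<.004); hole=(d>0)&(rr<.036)&(C[...,2]<.038)&(C[...,2]>.004)
P=C[top];H=C[hole];g=np.arange(-10,10.1,.5)/1000
# ignore jar points: those within 23mm of tcp
f=lambda Q:Q[np.hypot(Q[:,0]-z['tcp'][0],Q[:,1]-z['tcp'][1])>.0235]
P=f(P);H=f(H)
sc=np.array([[np.sum(np.hypot(P[:,0]-c0[0]-a,P[:,1]-c0[1]-b)<.029)+np.sum(np.hypot(H[:,0]-c0[0]-a,H[:,1]-c0[1]-b)>.029) for b in g] for a in g])
w=np.argwhere(sc<=sc.min()+2);print(len(P),len(H),sc.min(),c0+[g[w[:,0]].mean(),g[w[:,1]].mean()])
E
```

```text
240 [(168, 45, -34), (170, 47, -33), (172, 46, -31), (174, 46, -30), (176, 46, -29), (178, 46, -27), (180, 13, -17), (182, 14, -16), (184, 14, -14), (186, 14, -12), (188, 46, -20), (190, 51, -20), (192, 59, -20), (194, 64, -20), (196, 68, -20), (198, 72, -20)]
252 [(168, 46, -34), (170, 46, -33), (172, 47, -32), (174, 46, -30), (176, 46, -28), (178, 45, -27), (180, 14, -17), (182, 13, -16), (184, 14, -14), (186, 47, -21), (188, 52, -21), (190, 57, -21), (192, 61, -21), (194, 67, -21), (196, 72, -21), (198, 75, -21)]
264 [(168, 47, -34), (170, 46, -33), (172, 47, -32), (174, 47, -30), (176, 46, -28), (178, 46, -27), (180, 47, -26), (182, 14, -16), (184, 14, -14), (186, 13, -12), (188, 12, -10), (190, 49, -19), (192, 56, -20), (194, 61, -19), (196, 66, -20), (198, 71, -20)]
[(204, 46, -35), (207, 46, -33), (210, 46, -31), (213, 46, -29), (216, 23, -29), (219, 13, -28), (222, 14, -25), (225, 68, -18), (228, 75, -15), (231, 80, -13), (234, 82, -11), (237, 85, -9), (240, 88, -7), (243, 88, -5), (246, 89, -4), (249, 91, -2), (252, 92, 0), (255, 90, 2), (258, 88, 4), (261, 87, 5), (264, 85, 7), (267, 84, 9), (270, 82, 11), (273, 76, 13), (276, 68, 16), (279, 59, 19), (282, 14, 25), (285, 17, 27), (288, 46, 26), (291, 46, 29), (294, 47, 31), (297, 47, 33), (300, 47, 35)]
3891 371 51 [ 0.496      -0.03133333]
```

The far rim is at tool z = -26 and the jar at -21, so there is about 5 mm of gap there and about 11 mm on the other side. I'll shift +2.5 mm in tool z and then lower to about 5 mm above the floor.

>>> send_rows:
  deltas:
    - [0,0,1.5,0,20]
    - [0,0,1,0,20]
    - [4,0,0,0,20]
    - [6,0,0,0,20]
    - [6,0,0,0,20]
    - [4,0,0,0,20]
    - [3,0,0,0,20]
    - [0,0,0,0,20]
    - [0,0,0,0,20]
  grip_force: 30

```text
time_s: 8.4
tcp_pos: [0.4977, -0.0315, 0.0605]
tool_rot: [[-0.0, 0.418, -0.909], [0.0, -0.909, -0.418], [-1.0, -0.0, 0.0]]
force: [0.1, -0.1, -2.2]
grip_width: 0.47
```

>>> send_rows:
  deltas:
    - [1,0,0,0,20]
    - [1,0,0,0,20]
    - [1,0,0,0,20]
    - [1,0,0,0,20]
    - [0,0,0,0,20]
  grip_force: 20

```text
time_s: 8.9
tcp_pos: [0.4976, -0.0315, 0.0563]
tool_rot: [[-0.0, 0.418, -0.909], [0.0, -0.909, -0.418], [-1.0, -0.0, 0.0]]
force: [0.6, -0.3, -0.9]
grip_width: 0.471
```

>>> send_rows:
  deltas:
    - [0.7,0,0,0,20]
    - [0,0,0,0,20]

```text
time_s: 9.1
tcp_pos: [0.4976, -0.0315, 0.0557]
tool_rot: [[-0.0, 0.418, -0.909], [0.0, -0.909, -0.418], [-1.0, -0.0, 0.0]]
force: [1.1, 0.3, -0.5]
grip_width: 0.469
```

>>> send_rows:
  deltas:
    - [0.7,0,0,0,20]
    - [0,0,0,0,20]

```text
time_s: 9.3
tcp_pos: [0.4978, -0.0315, 0.0554]
tool_rot: [[0.0, 0.418, -0.909], [-0.0, -0.909, -0.418], [-1.0, 0.0, -0.0]]
force: [-2.2, 0.5, 7.1]
grip_width: 0.47
```

Fz rose to +7 N at the expected height (TCP 0.0554), so the jar is on the hole's floor. One look before letting go.

```bash
python3 look.py 7 wrist; python3 - <<'E'
from h import *
z=np.load('wrist7.npz');st=dict(tool_rot=z['R'],tcp_pos=z['tcp']);C=cloud('wrist',z['d'],st);im=z['im'].astype(int)
m=(z['d']>0)&(np.hypot(C[...,0]-z['tcp'][0],C[...,1]-z['tcp'][1])<.03)&(C[...,2]>.1)&(C[...,2]<.14)&(im[...,0]>im[...,2]+50)
P=C[m];print('captop',np.percentile(P[:,2],95),cv2.minEnclosingCircle((P[:,:2]*1000).astype(np.float32)))
E
```

```text
9.35 [ 0.49784463 -0.03147339  0.05539136] [-1.77082128  0.56749922  6.38915504] 0.47176576695437494 [ 0.37  0.44 -0.44  2.03  0.28  0.73 -1.38]
[[ 3.000e-04  4.176e-01 -9.086e-01]
 [-1.000e-04 -9.086e-01 -4.176e-01]
 [-1.000e+00  2.000e-04 -3.000e-04]]
captop 0.12028744367925988 ((497.8044128417969, -31.941442489624023), 23.193077087402344)
```

View pics/wrist7.png

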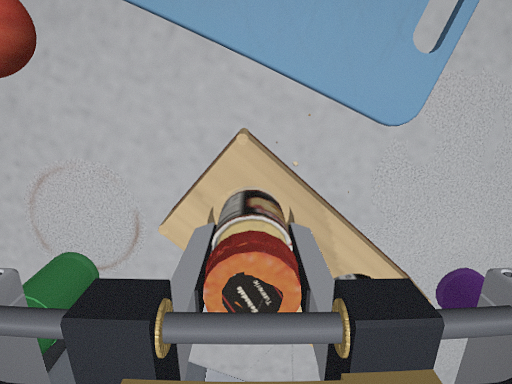

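The jar stands upright in the hole at (252,205), with its cap top at 0.118–0.120 m. Letting go.

>>> send_rows:
  deltas:
    - [0,0,0,0,46]
    - [0,0,0,0,50]
    - [0,0,0,0,60]
    - [0,0,0,0,75]
    - [0,0,0,0,85]
    - [0,0,0,0,85]
    - [0,0,0,0,85]
    - [0,0,0,0,85]
  grip_force: 5

```text
time_s: 10.15
tcp_pos: [0.4976, -0.0316, 0.055]
tool_rot: [[-0.0, 0.418, -0.909], [0.0, -0.909, -0.418], [-1.0, -0.0, 0.0]]
force: [-0.3, 0.3, 0.8]
grip_width: 0.904
```

Fully open and clear of the jar. Rising straight up, then moving aside so the jar can be seen.

>>> send_rows:
  deltas:
    - [-5,0,0,0,85]
    - [-15,0,0,0,85]
    - [-25,0,0,0,85]
    - [-30,0,0,0,85]
    - [-30,0,0,0,85]
    - [-25,0,0,0,85]
    - [-20,0,0,0,85]
    - [0,-20,-10,0,85]
    - [0,-35,-15,0,85]
    - [0,-40,-15,0,85]
    - [0,-40,-15,0,85]
    - [0,-35,-10,0,85]
    - [0,-20,0,0,85]
    - [0,0,0,0,85]
    - [0,0,0,0,85]

```text
time_s: 11.65
tcp_pos: [0.4774, 0.1681, 0.2053]
tool_rot: [[0.0, 0.418, -0.908], [-0.0, -0.908, -0.418], [-1.0, 0.0, -0.0]]
force: [-0.0, -0.9, 0.4]
grip_width: 0.905
```

```bash
python3 look.py 8 scene top; python3 - <<'E'
from h import *
for n in ['scene','top']:
    z=np.load(n+'8.npz');C=cloud(n,z['d'])
    for k,c in dict(loose=(.4978,-.0317),seated=(.473,-.123),green=(.379,.082),purple=(.505,-.233)).items():
        P=C[(z['d']>0)&(np.hypot(C[...,0]-c[0],C[...,1]-c[1])<.035)&(C[...,2]>.09)&(C[...,2]<.135)]
        if len(P)<20: print(n,k,'hidden',len(P));continue
        zt=np.percentile(P[:,2],97);Q=P[P[:,2]>zt-.005]
        print(n,k,len(Q),zt.round(4),cv2.minEnclosingCircle((Q[:,:2]*1000).astype(np.float32)))
a=cv2.imread('pics/scene8.png')[100:330,190:350];cv2.imwrite('pics/s8.png',cv2.resize(a,None,fx=2.5,fy=2.5))
b=cv2.imread('pics/top8.png')[130:260,170:420];cv2.imwrite('pics/t8.png',cv2.resize(b,None,fx=3,fy=3))
E
```

```text
11.75 [0.47772908 0.16723855 0.20517694] [ 0.25730598 -0.5145498   0.71910088] 0.9025816215348477 [ 0.15  0.26 -0.63  1.89  0.17  1.05 -1.7 ]
[[ 1.000e-04  4.164e-01 -9.092e-01]
 [-3.000e-04 -9.092e-01 -4.164e-01]
 [-1.000e+00  3.000e-04 -0.000e+00]]
scene loose 305 0.1205 ((497.2923278808594, -32.31671905517578), 22.167821884155273)
scene seated 340 0.1209 ((472.6864318847656, -123.58726501464844), 22.038625717163086)
scene green 256 0.1083 ((377.7276306152344, 81.72047424316406), 22.127836227416992)
scene purple 422 0.1087 ((504.4740905761719, -233.8248748779297), 22.56743621826172)
top loose 296 0.1199 ((499.2985534667969, -32.072418212890625), 21.67401123046875)
top seated 303 0.1199 ((474.6235656738281, -123.38506317138672), 21.57547950744629)
top green hidden 0
top purple 301 0.1078 ((506.4001159667969, -232.379638671875), 21.993913650512695)
```

View pics/s8.png

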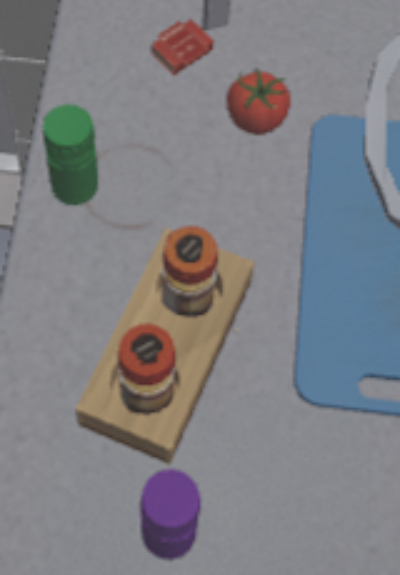

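View pics/t8.png

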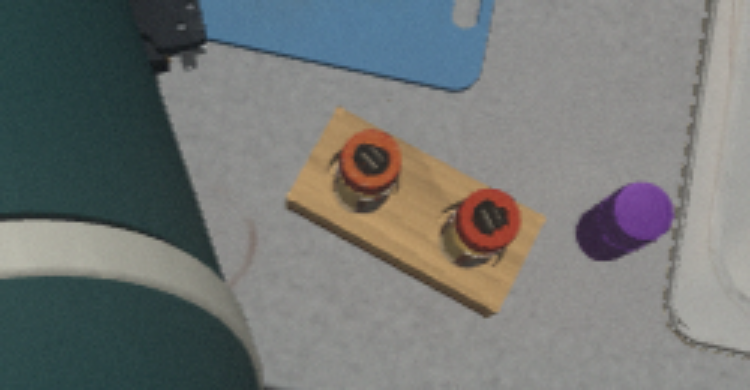

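Both jars stand upright in the stand with their caps at the same height, and nothing else has moved. The gripper is clear of everything, so I'm handing the job in.

```bash
python3 -c "
from bench import r
print(r.close_job())"
```

```text
the job is handed in; nothing more can be done
None
```

The loose red-capped jar is now in the stand's empty hole, upright and resting on the hole's floor, and the job was handed in at about 11.8 s. I gripped it by its glass body, centred it with a small depth-based shift just inside the mouth, and lowered it straight down. I opened the fingers only once it touched the floor (about +7 N, at the expected height).

**Last checks:**
- **Placed jar:** its cap top measured 0.120 m, the same as the seated jar's (nominal 0.118 m, within calibration).
- **Seated and purple jars:** both within about 1 mm of their starting positions.
- **Green jar:** also about 1 mm from its start in the scene camera; the top camera could not see it because the arm was in the way.
- **Gripper:** clear of everything, with about zero force.

**Disagreements:** the cameras differed by 2–4 mm on the hole's centre. The gripper read about 44 mm on the 42 mm body, but the jar neither slipped nor tilted.

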